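# Third hand at the tap tower: hold the spacer sleeve on the shank

### The job

I am about to tighten the nut behind the tap tower, so be my third hand: take the loose square spacer sleeve from the bar mat, slide it over the bare shank up to the rubber seal, and keep hold of it there, straight and with its flats level, pushing it against the seal with a steady 12 N or so (never under 6 or over 20 N while you hold). Hold it like that for at least three seconds and finish still gripping and pushing; do not let go. Do not crush the seal, and leave the glass, bottle, spanner and ring alone.

Things in the scene. Friction and masses are not known exactly. Their poses are not given: they have to be found in the camera images.
- sleeve: The loose spacer sleeve: a plain aluminium square tube-like block, 46 x 46 mm across the flats, 60 mm long, 0.2 to 0.3 kg, with a round 25 mm bore right through along its length; both ends alike, a fine dark line round it 7 mm from each. It lies on one flat on the bar mat. Origin: centre of its underside; x along the bore, z up.
- sleeve_center (a point): Centre of the sleeve, on the bore's axis, 23 mm above its underside, 30 mm from either end.
- tower: Steel two-tap tower, bolted down: level beam 76 x 76 x 400 mm, top 288 mm up, on two legs; a complete tap on one half, a bare shank 200 mm along from it, a 20 mm high drip tray below. Origin: on the counter under the beam's middle; x level, from the tap side to the back (the shank points to -x, the sleeve is pushed on towards +x); y along the beam towards the bare shank; z up.
- shank_tip (a point): Centre of the free end of the bare shank: a level steel stub 22 mm in diameter, tip tapered over the last 6 mm, standing 88 mm out of the beam's front face (84 mm out of the seal), axis 250 mm above the counter, axes as tower.
- seat (a point): Point on the shank's axis in the outer face of the uncompressed seal, 84 mm in from the tip; axes as tower. The sleeve's centre is 30 mm in front of it when the sleeve just touches the seal, and the shank then stands 24 mm out of the sleeve.
- seal: Square black sponge-rubber seal, 44 x 44 mm, 4 mm thick, round the root of the bare shank on the beam's face. It gives about 1 mm for every 8 N of push, up to 3 mm. Origin: centre of its outer face.
- bar_mat: Fixed blue and black bar mat, 280 x 180 x 4 mm, on which the sleeve lies. Origin: centre of its underside.
- coupling_nut: Loose round steel coupling ring, 36 mm across, 18 mm high, lying on the mat at the end away from the sleeve; leave alone. Origin: centre of its underside.
- beer_glass: Beer glass, 72 mm across, 120 mm tall, standing on the drip tray near the fitted tap; leave alone. Origin: centre of its foot.
- spanner: Steel spanner, 180 mm long, lying on the counter; leave alone. Origin: middle of its underside.
- bottle: Brown beer bottle, 60 mm across, 230 mm tall, standing on the counter; leave alone. Origin: centre of its foot.
Not all that is in view belongs to the job. Of the things like the sleeve, leave any that is green or orange; of the rest the smaller one is meant.

How it is judged:
On the way, in this order (a step that is already met when the one before it is completed fails the run):
1. the sleeve is threaded onto the bare shank, its leading end at least 10 mm past the tip (y of sleeve_center in the frame of seat between -0.004 and 0.004 m and z of sleeve_center in the frame of seat between -0.004 and 0.004 m and x of sleeve_center in the frame of seat above -0.104 m and angle between the x axis of sleeve and the x axis of tower, either way round below 0.15 rad), for 0.1 s.
2. the sleeve is held against the seal, straight and level, with 6 to 20 N, for three seconds (y of sleeve_center in the frame of seat between -0.004 and 0.004 m and z of sleeve_center in the frame of seat between -0.004 and 0.004 m and x of sleeve_center in the frame of seat between -0.032 and -0.026 m and angle between the x axis of sleeve and the x axis of tower, either way round below 0.08 rad and (angle between sleeve's own z axis and vertical below 0.1 rad or angle between sleeve's own y axis and vertical below 0.1 rad or angle between sleeve's own z axis and vertical above 3.0416 rad or angle between sleeve's own y axis and vertical above 3.0416 rad) and contact force between sleeve and seal between 6 and 20 N and contact force between the fingers and sleeve above 2 N), for 3 s.
At the end, for the whole second after the job is handed in: The sleeve is on the bare shank with its end against the seal (centre within 4 mm of the shank's axis, straight within 0.08 rad, flats level within 0.1 rad), the fingers still hold it, and it presses on the seal with 6 to 20 N (all of step 2); the arm keeps its last pose, push and grip.
It fails at once if the coupling nut is moved by more than 30 mm (distance of coupling_nut from where it was at the start of the episode above 0.03 m).
It fails at once if the beer glass is moved by more than 30 mm or tipped (distance of beer_glass from where it was at the start of the episode above 0.03 m or angle between beer_glass's own z axis and vertical above 0.3 rad).
It fails at once if the spanner is moved by more than 30 mm (distance of spanner from where it was at the start of the episode above 0.03 m).
It fails at once if the bottle is moved by more than 30 mm or tipped (distance of bottle from where it was at the start of the episode above 0.03 m or angle between bottle's own z axis and vertical above 0.3 rad).
It fails at once if the seal is crushed: the sleeve is pushed on it with more than 40 N (contact force between sleeve and seal above 40 N).
It also fails if it takes over 64 s, if anything falls off the work surface, if the arm or the gripper's body presses on something with over 40 N, if the wrist force passes 120 N, or if a joint passes its speed limit or range.

### The arm

A 7-joint arm with a two-finger parallel gripper is mounted at the origin on the work surface. World frame = base frame: x ahead of the robot, y to its left, z up, the work surface at z = 0. Lengths are in m, angles in rad, forces in N, time in s.
With the tool pointing down it reaches from about 0.4 to 0.85 m from the base axis. Payload 4.5 kg.
Tool frame: the origin (TCP) lies midway between the tips of the shut fingers; the grasp point (between the pads) lies 19 mm behind it (pinch_z is the distance from the TCP to the grasp point, in m); y points along the fingers, z is the direction in which the jaws open and shut, and the axes are right-handed (so a half turn about y gives the same grasp; the last joint's range is limited). The gripper opens to 88 mm and grips with 3 to 60 N. Pads are 18 mm wide; open, the fingers measure 123 mm over their backs; the gripper's body (75 mm by 187 mm) begins 45 mm behind the grasp point.
Start: joints at [-1.1, 0.689, -0.195, 1.565, 0.157, 0.902, -0.215], TCP at [0.264, 0.566, 0.239] pointing down, gripper open.
Joint ranges: [-3.01, 3.01], [-0.46, 2.08], [-1.47, 1.51], [0.13, 2.56], [-1, 4.14], [0.04, 2.09], [-2.66, 2.66]. Speed limits (rad/s): [2.57, 2.57, 3.14, 3.14, 3.14, 3.14, 3.14].

### API

Orientations are given as a 3x3 rotation matrix whose columns are the frame's x, y, z axes.
In Python, from bench import state, camera, close_job, boxes_of, pinch_z gives the robot as it stands.
- The arm moves only by the tool carry_out, never from a script. Its argument "motion" is a list that holds one entry, the list of rows, each a list of 4 numbers: the shift along the tool's x, y, z as a fraction of full scale, then the turn about the tool's y as a fraction of full scale. In form: [[[dx, dy, dz, roll], ...]]. A call has 1 to 12 rows; each row is the pose to reach, as a shift and turn from the pose commanded when the call began, along the tool's axes at that moment, turning the shorter way round; what a row does not reach only later rows make up. Full scale, the value 1, is 25 cm for a shift and pi rad for a turn. A row lasts 1/10 s, in which the tool goes at most 50 mm and 8.59 degrees, less where a joint would pass 70% of its speed; a pose out of reach is approached as far as the arm can. A call with a number of a shift or a turn outside -1 to 1 is refused whole. A call with a gripper value outside its range is refused whole. "gripper" is the closure, from -1 (fully open) to 1 (shut), so that 0 is half open, set as the call begins (left out, the last holds). The fingers move at their own pace and stop on an object; the grip force is fixed at half the most. Time passes only in rows, so rows that repeat a pose let the fingers close. It gives the time, the measured TCP pose, the force and the opening at its end, in the units of the state.
- state(): the state, without advancing time (a new reading comes with each control period).
- camera(name): name is "side" or "top"; returns a dict with "frame" (400x640x3 uint8, red, green, blue), "fx", "fy", "cx", "cy" (pixels), "origin" and "orientation" of the camera in the world. Camera axes: x right, y up, looking along -z (the intrinsics and any distortion apply to the point x, -y, -z); pixel columns grow to the right and rows downward; lengths in m; the calibration is good to about 2 mm. A picture is of the moment at which its call begins. There is no depth.
- close_job(): hands the job in, once; it reports no verdict.
Trained networks look in a picture, given as the dict that the camera call returned (one of the last four; its "shot" number tells which), for a name from the list of things; names that differ only in an ending like _2 or _b are one class to them, and where a whole thing is asked for, a point or a joint stands for the part that bears it (a point fixed in the world has none). Each returns a list of dicts, best first, with "score" (0 to 1); they miss things now and then, are a little off and sometimes report something else, mostly with a low value. They report only what shows in the picture. A call takes as long as a camera call. They do not tell look-alikes from the thing itself.
- boxes_of(query, picture): "position" ([x, y, z] in m, in world coordinates, good to about 4 mm: the middle of the surface that is visible of it).
The state is a dict: "time": time; "qpos": joint angles; "dq": joint speeds; "joint_torque": joint torques, N m; "ee_pos": TCP position; "orientation": TCP orientation; "ft_force": force on the tool from outside, world axes, zero at the start; "ft_torque": the same for the moment, N m; "finger_gap": finger opening in m.
Only numpy, scipy, OpenCV 4.12 (cv2) and the standard library are available. Lean on these libraries where they do the work, as an engineer would, in place of code of your own. Each camera call takes 0.05 s, during which the arm holds its last target. There are 200 camera calls.

## Working session

There is one attempt and no reset: what is moved stays moved. The work goes in short steps, Python scripts to look and compute and a tool call to move; the robot and the scene stay as the last step left them, time stands still between calls to the robot, and variables do not carry over. Pictures are saved under pics/ and viewed, about 8 in all and at most 12, crops included, and the job is handed in when it is done.

Besides the shell and the picture viewer there is one more tool, called after "Request:" as a command line: name --argument value ..., lists and objects as JSON in quotes. carry_out: Moves the arm, as the interface text tells. Its arguments: {"type":"object","properties":{"motion":{"type":"array","items":{"type":"array","items":{"type":"array","items":{"type":"number"}}}},"gripper":{"type":"number"}},"required":["motion"]}

```bash
mkdir -p pics; ls; python3 - <<'E'
from bench import *
import cv2,numpy as np
s=state();print(s['time'],s['ee_pos'],np.round(s['orientation'],3).tolist(),s['ft_force'],s['finger_gap'],pinch_z)
for n in('top','side'):
    p=camera(n);cv2.imwrite(f'pics/{n}0.png',p['frame'][:,:,::-1])
    print(n,p['fx'],p['fy'],p['cx'],p['cy'],p['origin'],np.round(p['orientation'],4).tolist(),[k for k in p])
    for q in('sleeve','tower','shank_tip','seal','bar_mat','coupling_nut','beer_glass','spanner','bottle'):
        print(q,[(np.round(d['position'],3).tolist(),round(d['score'],2)) for d in boxes_of(q,p)][:4])
E
```

```text
pics
0.0 [0.26417168 0.56570345 0.23790436] [[0.906, -0.001, 0.423], [-0.423, -0.002, 0.906], [0.0, -1.0, -0.002]] [-0.58945162 -0.58423062  0.25999289] 0.0880742857191053 0.0187
top 387.46339984399924 387.46339984399924 321.545568042162 191.89317345063063 [ 0.28329385 -0.08630539  1.23165895] [[-0.1062, 0.9743, -0.1988], [-0.9943, -0.105, 0.0164], [-0.0049, 0.1994, 0.9799]] ['frame', 'fx', 'fy', 'cx', 'cy', 'origin', 'orientation', 'shot']
sleeve [([0.47, -0.285, 0.051], 0.75), ([0.239, -0.276, 0.041], 0.65), ([0.396, -0.079, 0.066], 0.6), ([0.549, -0.079, 0.063], 0.55)]
tower [([0.546, 0.284, 0.241], 0.69)]
shank_tip [([0.538, 0.278, 0.24], 0.76)]
seal []
bar_mat [([0.466, -0.294, 0.003], 0.86)]
coupling_nut [([0.368, -0.256, 0.021], 0.61)]
beer_glass [([0.656, 0.177, 0.099], 0.88)]
spanner [([0.755, -0.218, 0.01], 0.54)]
bottle [([0.593, -0.481, 0.141], 0.66)]
side 376.7310655997085 376.7310655997085 319.3097461956498 199.3305737866057 [ 0.41484324 -0.90594694  0.67414897] [[0.995, 0.0414, -0.0913], [-0.0994, 0.5286, -0.843], [0.0134, 0.8479, 0.53]] ['frame', 'fx', 'fy', 'cx', 'cy', 'origin', 'orientation', 'shot']
sleeve [([0.479, -0.301, 0.047], 0.92), ([0.543, -0.095, 0.051], 0.77), ([0.394, -0.1, 0.053], 0.6), ([0.244, -0.288, 0.041], 0.59)]
tower [([0.548, 0.281, 0.135], 0.56)]
shank_tip [([0.552, 0.277, 0.134], 0.81), ([0.369, -0.271, 0.018], 0.51)]
seal [([0.464, 0.278, 0.259], 0.5)]
bar_mat [([0.468, -0.323, 0.005], 0.97)]
coupling_nut [([0.469, -0.324, 0.005], 0.73), ([0.366, -0.267, 0.017], 0.44), ([0.751, -0.231, 0.005], 0.33)]
beer_glass [([0.643, 0.145, 0.104], 0.71)]
spanner [([0.752, -0.23, 0.006], 0.75)]
bottle [([0.595, -0.514, 0.129], 0.59)]
```

View pics/top0.png

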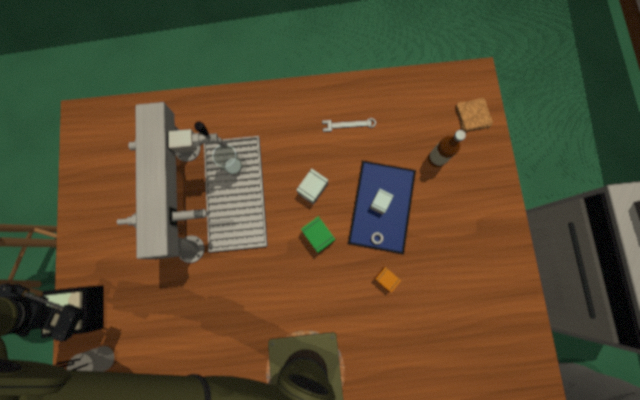

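View pics/side0.png

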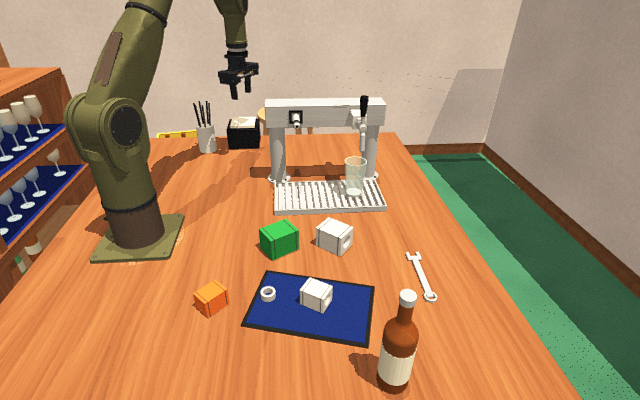

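The sleeve that's meant is the small silver one on the mat (top 382,202; side 316,295). The bare shank is at about (187,214) in the top view and (296,119) in the side view. I'll look closer at both.

```bash
python3 - <<'E'
import cv2,numpy as np
t=cv2.imread('pics/top0.png');s=cv2.imread('pics/side0.png')
def c(im,x,y,w,h): return cv2.resize(im[y:y+h,x:x+w],(400,300),interpolation=cv2.INTER_CUBIC)
m=np.vstack([np.hstack([c(t,362,187,40,30),c(s,292,273,48,36)]),np.hstack([c(t,124,180,96,72),c(s,260,90,72,54)])])
cv2.imwrite('pics/m0.png',m)
E
```

```text
(no output)
```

View pics/m0.png

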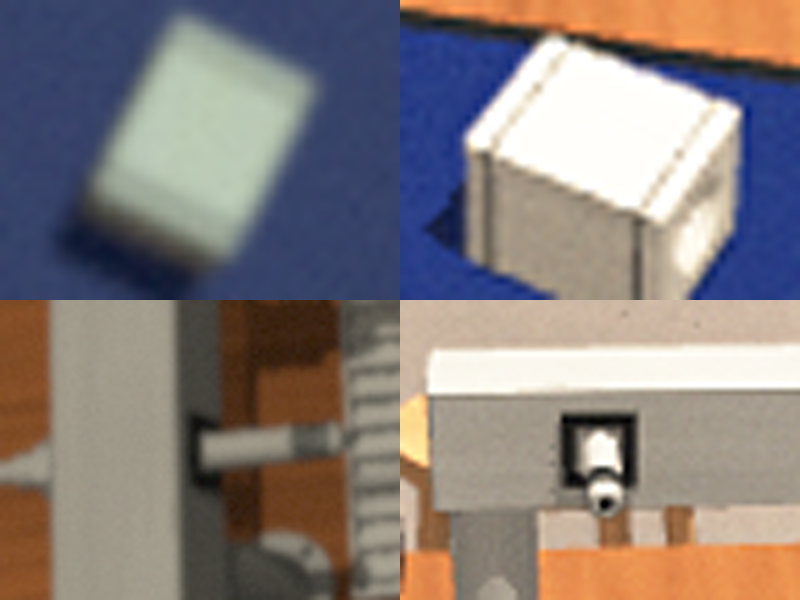

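```bash
cat > h.py <<'E'
import numpy as np
from scipy.optimize import least_squares
CAM={'top':(387.463,321.5456,191.8932,[.28329385,-.08630539,1.23165895],[[-0.1062,0.9743,-0.1988],[-0.9943,-0.105,0.0164],[-0.0049,0.1994,0.9799]]),
'side':(376.731,319.3097,199.3306,[.41484324,-.90594694,.67414897],[[0.995,0.0414,-0.0913],[-0.0994,0.5286,-0.843],[0.0134,0.8479,0.53]])}
def proj(n,P):
    f,cx,cy,o,R=CAM[n];q=(np.atleast_2d(P)-o)@np.array(R)
    return np.c_[cx+f*q[:,0]/-q[:,2],cy-f*q[:,1]/-q[:,2]]
def place(p,L):
    c,s=np.cos(p[2]),np.sin(p[2]);L=np.atleast_2d(L)
    return np.c_[p[0]+c*L[:,0]-s*L[:,1],p[1]+s*L[:,0]+c*L[:,1],L[:,2]]
def fit(p0,obs,names=None):
    # obs: list (cam,local,uv)
    f=lambda p:np.concatenate([(proj(n,place(p,l))[0]-uv) for n,l,uv in obs])
    r=least_squares(f,p0,loss='soft_l1');return r.x,r.fun.reshape(-1,2)
def crop(x0,y0,s,pts): return [((X+.5)/s-.5+x0,(Y+.5)/s-.5+y0) for X,Y in pts]
E
python3 - <<'E'
from h import *
np.set_printoptions(precision=4,suppress=True)
Z=.05;a,b=.03,.023
L=[(-a,b,Z),(-a,-b,Z),(a,-b,Z),(a,b,Z)]
sd=crop(292,273,400/48,[(155,37),(67,145),(255,222),(340,105)])
tp=crop(362,187,10,[(90,188),(215,245),(318,80),(178,12)])
# top image: left=+y, down=-x
os=[('side',l,u) for l,u in zip(L,sd)]
print('sleeve side',*fit([.475,-.29,-.4],os))
ot=[('top',l,u) for l,u in zip([L[0],L[1],L[2],L[3]],tp)]
print('sleeve top',*fit([.475,-.29,-.4],ot))
T=[((-.038,.2,.288),(33,92)),((.038,.2,.288),(28,50)),((-.038,.2,.212),(33,208)),((-.042,.122,.272),(162,112)),((-.042,.078,.272),(237,112)),((-.042,.122,.228),(162,187)),((-.126,.1,.25),(204,202))]
uv=crop(260,90,400/72,[t[1] for t in T])
o=[('side',t[0],u) for t,u in zip(T,uv)]
p,r=fit([.55,.33,1.57],o);print('tower side',p,r)
T2=[((-.126,.1,.25),crop(124,180,400/96,[(338,138)])[0]),((-.038,-.2,.288),(167,103)),((.038,-.2,.288),(137,104)),((.038,.2,.288),(137,256)),((-.038,.2,.288),(166,258))]
p2,r2=fit([.55,.33,1.57],[('top',a,b) for a,b in T2]);print('tower top',p2,r2)
p3,r3=fit(p,o+[('top',a,b) for a,b in T2]);print('both',p3,r3)
for q in(p,p2,p3): print('seat,tip',place(q,[(-.042,.1,.25),(-.126,.1,.25)]))
E
```

```text
sleeve side [ 0.4773 -0.2894 -0.603 ] [[-0.4989 -0.1468]
 [-0.1499 -0.6387]
 [ 0.6502  0.0136]
 [ 0.0169  0.8413]]
sleeve top [ 0.4789 -0.2884 -0.6083] [[-0.0224 -0.9021]
 [ 0.7677  0.4797]
 [-0.7713  0.2002]
 [ 0.0191  0.0431]]
tower side [0.562  0.3233 1.5604] [[-1.4547 -0.9191]
 [ 0.2282 -0.5335]
 [ 0.0229  0.7255]
 [-0.0652  0.3601]
 [ 0.0477  0.1383]
 [ 0.3314 -0.134 ]
 [ 0.3082 -0.0212]]
tower top [0.5589 0.319  1.5445] [[ 1.9698  1.6084]
 [-0.6435 -1.4247]
 [ 0.2299 -0.1934]
 [-2.2246  2.6044]
 [ 0.39   -1.9579]]
both [0.5617 0.3193 1.5452] [[-1.7055 -0.8214]
 [ 0.3357 -0.4495]
 [-0.2188  0.8355]
 [-0.3106  0.5815]
 [-0.1673  0.4266]
 [ 0.0912  0.1027]
 [-0.3488  0.2834]
 [ 1.8239  0.4963]
 [-0.8464 -2.4202]
 [ 0.0427 -1.1714]
 [-2.3061  1.442 ]
 [ 0.2899 -3.1407]]
seat,tip [[0.4615 0.2824 0.25  ]
 [0.4607 0.1984 0.25  ]]
seat,tip [[0.4578 0.2797 0.25  ]
 [0.4556 0.1957 0.25  ]]
seat,tip [[0.4607 0.2799 0.25  ]
 [0.4585 0.1959 0.25  ]]
```

Request:
carry_out --motion '[[[0,-0.64,0,0],[0,-0.64,0,0],[0,-0.64,0,0],[0.2,-0.64,-0.25,0],[0.4,-0.64,-0.5,0],[0.6,-0.64,-0.75,0],[0.8,-0.64,-1,0],[0.8,-0.64,-1,0],[0.8,-0.64,-1,0],[0.8,-0.64,-1,0],[0.8,-0.64,-1,0]]]' --gripper -1

```text
time: 2.1
ee_pos: [0.3408, 0.2517, 0.3991]
orientation: [[0.903, 0.001, 0.429], [-0.429, -0.001, 0.903], [0.001, -1.0, -0.001]]
ft_force: [-0.1, 0.1, -0.8]
finger_gap: 0.0884
```

Request:
carry_out --motion '[[[0.8,0,-1,0],[0.8,0,-1,0],[0.8,0,-1,0],[0.8,0,-1,0],[0.8,0,-1,0],[0.8,0,-1,0],[0.8,0,-1,0],[0.8,0,-1,0],[0.8,0,-1,0]]]'

```text
time: 3.0
ee_pos: [0.4157, -0.0544, 0.3986]
orientation: [[0.907, -0.0, 0.422], [-0.422, 0.001, 0.907], [-0.001, -1.0, 0.001]]
ft_force: [-0.2, 0.3, -0.1]
finger_gap: 0.088
```

```bash
cat >> h.py <<'E'
def go(pos,jaw):
    "fractions dx,dy,dz,roll to bring the TCP to pos with the jaw axis (tool z) at yaw jaw"
    from bench import state
    s=state();R=np.array(s['orientation']);p=np.array(s['ee_pos'])
    d=(np.array(pos)-p)@R/.25
    dy=(jaw-np.arctan2(R[1,2],R[0,2])+np.pi)%(2*np.pi)-np.pi
    print('t',round(s['time'],2),'tcp',p.round(4),'jaw',round(np.arctan2(R[1,2],R[0,2]),4),'down',R[:,1].round(3),'F',np.round(s['ft_force'],1),'gap',round(s['finger_gap'],4),'q',np.round(s['qpos'],2))
    print('go',d.round(4),'roll',round(-dy/np.pi,4))
E
python3 -c "
from h import *
go([.484,-.293,.15],.966)"
```

```text
t 3.0 tcp [ 0.4157 -0.0544  0.3986] jaw 1.1355 down [-0.     0.001 -1.   ] F [-0.2  0.3 -0.1] gap 0.088 q [-0.02  0.21  0.05  1.89 -0.01  1.04  1.17]
go [ 0.6505  0.9933 -0.7512] roll 0.054
```

Request:
carry_out --motion '[[[0.65,0.99,-0.75,0.054],[0.65,0.99,-0.75,0.054],[0.65,0.99,-0.75,0.054],[0.65,0.99,-0.75,0.054],[0.65,0.99,-0.75,0.054],[0.65,0.99,-0.75,0.054],[0.65,0.99,-0.75,0.054],[0.65,0.99,-0.75,0.054],[0.65,0.99,-0.75,0.054],[0.65,0.99,-0.75,0.054],[0.65,0.99,-0.75,0.054]]]'

```text
time: 4.1
ee_pos: [0.4846, -0.2926, 0.1528]
orientation: [[0.823, 0.003, 0.567], [-0.567, 0.0, 0.823], [0.002, -1.0, 0.002]]
ft_force: [-0.2, -0.5, -0.1]
finger_gap: 0.0882
```

```bash
python3 - <<'E'
from h import *
from bench import *
import cv2
go([.484,-.293,.012],.966)
p=camera('side');im=np.ascontiguousarray(p['frame'][:,:,::-1])
c=im[150:330,220:420]
cv2.imwrite('pics/s1.png',cv2.resize(c,None,fx=3.3,fy=3.3,interpolation=cv2.INTER_CUBIC))
E
```

```text
t 4.1 tcp [ 0.4846 -0.2926  0.1528] jaw 0.9674 down [ 0.003  0.    -1.   ] F [-0.2 -0.5 -0.1] gap 0.0882 q [ 0.43  0.73  0.06  1.84 -0.08  0.57  1.51]
go [-0.0021  0.5633 -0.0037] roll 0.0005
```

View pics/s1.png

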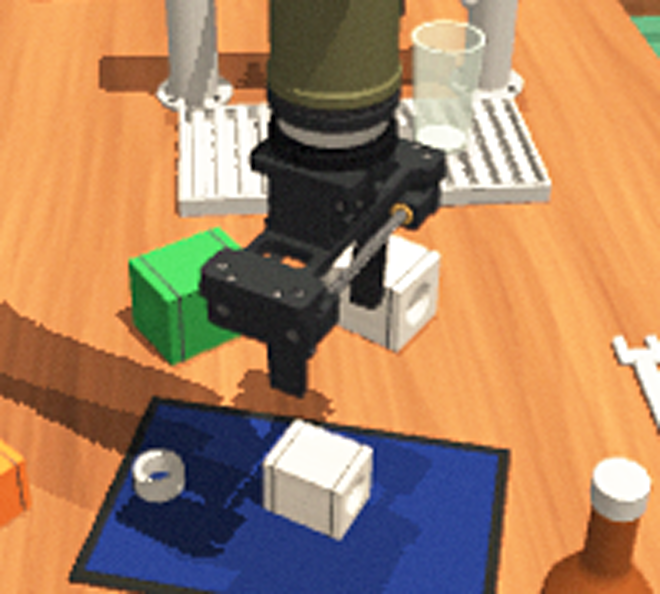

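The jaws sit over the sleeve, which is at about (318,478) in the crop, and line up with its flats. I'll go down and grip.

Request:
carry_out --motion '[[[0,0.15,0,0],[0,0.3,0,0],[0,0.42,0,0],[0,0.5,0,0],[0,0.56,0,0],[0,0.56,0,0],[0,0.56,0,0]]]'

```text
time: 4.85
ee_pos: [0.4839, -0.2946, 0.0121]
orientation: [[0.822, 0.001, 0.57], [-0.57, -0.001, 0.822], [0.001, -1.0, 0.0]]
ft_force: [-0.0, -0.4, 0.3]
finger_gap: 0.0881
```

Request:
carry_out --motion '[[[0,0,0,0],[0,0,0,0],[0,0,0,0],[0,0,0,0],[0,0,0,0],[0,0,0,0],[0,0,0,0],[0,0,0,0]]]' --gripper 1

```text
time: 5.65
ee_pos: [0.4837, -0.2943, 0.0113]
orientation: [[0.822, 0.001, 0.57], [-0.57, 0.0, 0.822], [0.001, -1.0, 0.001]]
ft_force: [1.3, 0.8, 2.3]
finger_gap: 0.0456
```

```bash
python3 -c "
from h import *
go([.46,.10,.30],-.02)"
```

```text
t 5.65 tcp [ 0.4837 -0.2943  0.0113] jaw 0.9647 down [ 0.001  0.    -1.   ] F [1.3 0.8 2.3] gap 0.0456 q [ 0.45  0.97  0.03  1.88 -0.09  0.29  1.52]
go [-0.9759 -1.1544  1.243 ] roll 0.3134
```

Request:
carry_out --motion '[[[0,-0.2,0,0],[0,-0.4,0,0],[0,-0.6,0,0],[0,-0.8,0,0],[0,-0.9,0,0],[-0.2,-0.9,0.25,0.06],[-0.4,-0.9,0.5,0.12],[-0.6,-0.9,0.75,0.18],[-0.8,-0.9,1,0.24],[-0.8,-0.9,1,0.29],[-0.8,-0.9,1,0.313],[-0.8,-0.9,1,0.313]]]'

```text
time: 6.85
ee_pos: [0.4596, 0.0304, 0.2353]
orientation: [[-0.017, -0.003, 1.0], [-1.0, 0.002, -0.017], [-0.002, -1.0, -0.003]]
ft_force: [-0.2, -0.5, -1.5]
finger_gap: 0.0457
```

```bash
python3 -c "
from h import *
go([.46,.12,.2345],-.02)"
```

```text
t 6.85 tcp [0.4596 0.0304 0.2353] jaw -0.0167 down [-0.003  0.002 -1.   ] F [-0.2 -0.5 -1.5] gap 0.0457 q [-0.44  0.52  0.44  2.06 -0.37  0.63  0.22]
go [-0.3585  0.0041 -0.0045] roll 0.0011
```

Request:
carry_out --motion '[[[-0.1,0,0,0],[-0.2,0,0,0],[-0.3,0,0,0],[-0.36,0,0,0],[-0.36,0,0,0],[-0.36,0,0,0],[-0.36,0,0,0]]]'

```text
time: 7.55
ee_pos: [0.4628, 0.1132, 0.2361]
orientation: [[-0.021, -0.001, 1.0], [-1.0, -0.001, -0.021], [0.001, -1.0, -0.001]]
ft_force: [0.1, -0.3, -3.3]
finger_gap: 0.0456
```

```bash
python3 - <<'E'
from h import *
from bench import *
import cv2
go([.46,.12,.2345],-.02)
t=camera('top')['frame'][:,:,::-1];s=camera('side')['frame'][:,:,::-1]
cv2.imwrite('pics/t2f.png',t);cv2.imwrite('pics/s2f.png',s)
k=7
print(proj('top',[(.46,.197,.25),(.46,.12,.25)]),proj('side',[(.46,.197,.25),(.46,.12,.25)]))
r=lambda im,x,y:cv2.resize(np.ascontiguousarray(im[y:y+80,x:x+56]),None,fx=k,fy=k,interpolation=cv2.INTER_CUBIC)
cv2.imwrite('pics/m2.png',np.hstack([r(t,165,175),r(s,272,85)]))
E
```

```text
t 7.55 tcp [0.4628 0.1132 0.2361] jaw -0.0212 down [-0.001 -0.001 -1.   ] F [ 0.1 -0.3 -3.3] gap 0.0456 q [-0.63  0.54  0.46  2.02 -0.38  0.66  0.06]
go [-0.027   0.0065 -0.0119] roll -0.0004
[[206.11744334 212.7126951 ]
 [236.11759911 209.5336533 ]] [[296.42519243 126.09445867]
 [297.70328148 135.76715692]]
```

View pics/m2.png

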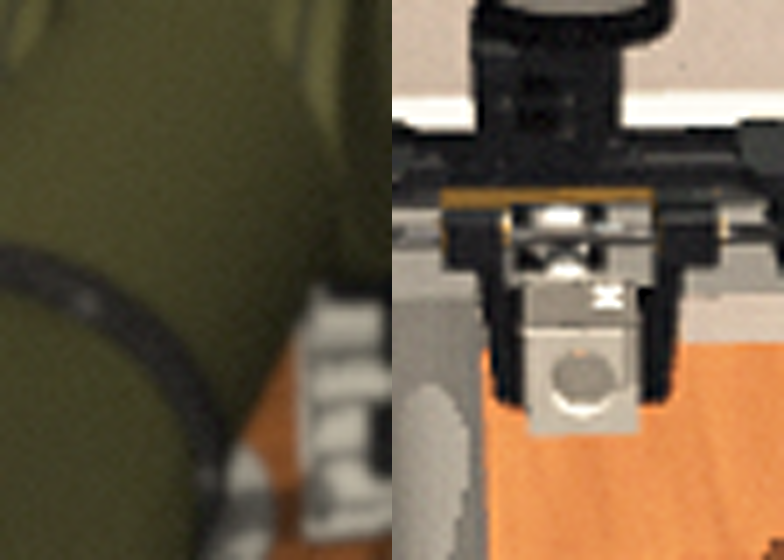

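The side view shows the bore's near end at about (582,379) in the crop, nearly in line with where the shank tip was. The arm hides the top view. I'll average some state readings to see whether they're noise or sag.

```bash
cat >> h.py <<'E'
def avg(n=12):
    from bench import state,camera
    P=[];F=[]
    for i in range(n):
        camera('side');s=state();P.append(s['ee_pos']);F.append(s['ft_force'])
    R=np.array(s['orientation'])
    print('t',round(s['time'],2),'tcp',np.mean(P,0).round(4),'sd',np.std(P,0).round(4),'F',np.mean(F,0).round(2),'sdF',np.std(F,0).round(2),'M',np.round(s['ft_torque'],2),'gap',round(s['finger_gap'],4),'jaw',round(np.arctan2(R[1,2],R[0,2]),4))
    return np.mean(P,0)
E
python3 - <<'E'
from h import *
p=avg()
f,cx,cy,o,R=CAM['side'];R=np.array(R)
def back(u,v,y):
    d=R@np.array([(u-cx)/f,-(v-cy)/f,-1]);o_=np.array(o);return o_+d*(y-o_[1])/d[1]
print('face',back(298.8,138.7,p[1]-.024));print('tip',back(296.4,125.95,.197))
print('seal ctr',back(*crop(260,90,400/72,[(199.5,149.5)])[0],.282))
E
```

```text
t 8.25 tcp [0.4631 0.1145 0.2362] sd [0.     0.0004 0.    ] F [-0.11 -0.21 -2.83] sdF [0.73 0.54 0.61] M [-0.07  0.03  0.01] gap 0.0456 jaw -0.0189
face [0.4615904  0.09048795 0.25329108]
tip [0.4598601  0.197      0.25051512]
seal ctr [0.46100466 0.282      0.25037538]
```

Request:
carry_out --motion '[[[-0.03,0.008,-0.009,0],[-0.06,0.008,-0.009,0],[-0.09,0.008,-0.009,0],[-0.12,0.008,-0.009,0],[-0.14,0.008,-0.009,0],[-0.14,0.008,-0.009,0],[-0.14,0.008,-0.009,0],[-0.14,0.008,-0.009,0]]]'

```text
time: 9.05
ee_pos: [0.4615, 0.1494, 0.2343]
orientation: [[-0.02, 0.0, 1.0], [-1.0, -0.0, -0.02], [0.0, -1.0, 0.0]]
ft_force: [0.3, -0.2, -2.0]
finger_gap: 0.0456
```

```bash
python3 - <<'E'
from h import *
from bench import *
import cv2
p=avg(8)
s=camera('side')['frame'][:,:,::-1]
k=10
cv2.imwrite('pics/s3.png',cv2.resize(np.ascontiguousarray(s[95:150,265:335]),None,fx=k,fy=k,interpolation=cv2.INTER_CUBIC))
E
```

```text
t 9.45 tcp [0.4615 0.1496 0.2343] sd [0.     0.0001 0.    ] F [-0.23 -0.3  -2.7 ] sdF [0.33 0.58 0.42] M [-0.07  0.02 -0.01] gap 0.0453 jaw -0.0192
```

View pics/s3.png

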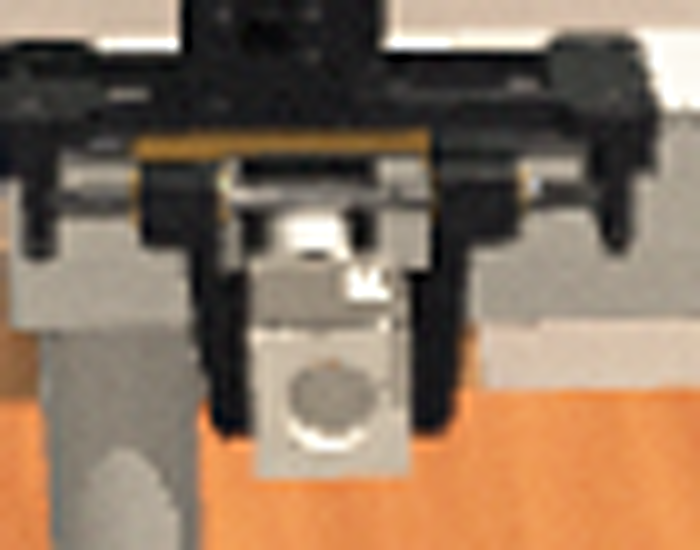

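Request:
carry_out --motion '[[[-0.02,0.002,-0.004,0],[-0.03,0.002,-0.004,0],[-0.04,0.002,-0.004,0],[-0.05,0.002,-0.004,0],[-0.06,0.002,-0.004,0],[-0.07,0.002,-0.004,0],[-0.07,0.002,-0.004,0]]]'

```text
time: 10.2
ee_pos: [0.4608, 0.1679, 0.2337]
orientation: [[-0.018, 0.0, 1.0], [-1.0, 0.0, -0.018], [-0.0, -1.0, 0.0]]
ft_force: [0.2, 0.7, -2.9]
finger_gap: 0.0455
```

```bash
python3 - <<'E'
from h import *
p=avg(8)
E
```

```text
t 10.6 tcp [0.4608 0.1673 0.2337] sd [0.     0.0001 0.    ] F [ 0.09 -0.09 -2.38] sdF [0.51 0.5  0.35] M [-0.05  0.09 -0.  ] gap 0.0455 jaw -0.0192
```

Request:
carry_out --motion '[[[-0.01,0,0,0],[-0.02,0,0,0],[-0.03,0,0,0],[-0.04,0,0,0],[-0.05,0,0,0],[-0.06,0,0,0],[-0.06,0,0,0]]]'

```text
time: 11.3
ee_pos: [0.4611, 0.1829, 0.2337]
orientation: [[-0.018, 0.0, 1.0], [-1.0, 0.0, -0.018], [-0.0, -1.0, 0.0]]
ft_force: [-0.5, -0.6, -2.3]
finger_gap: 0.0459
```

```bash
python3 - <<'E'
from h import *
p=avg(8)
E
```

```text
t 11.7 tcp [0.4611 0.1823 0.2337] sd [0.     0.0001 0.    ] F [ 0.04  0.06 -2.64] sdF [0.61 0.38 0.49] M [-0.1   0.06 -0.02] gap 0.0459 jaw -0.0192
```

Request:
carry_out --motion '[[[-0.015,0,0,0],[-0.03,0,0,0],[-0.045,0,0,0],[-0.06,0,0,0],[-0.075,0,0,0],[-0.09,0,0,0],[-0.1,0,0,0],[-0.1,0,0,0]]]'

```text
time: 12.5
ee_pos: [0.4616, 0.2079, 0.2337]
orientation: [[-0.018, -0.0, 1.0], [-1.0, 0.0, -0.018], [-0.0, -1.0, -0.0]]
ft_force: [0.1, -0.3, -2.9]
finger_gap: 0.0457
```

```bash
python3 - <<'E'
from h import *
from bench import *
import cv2
p=avg(8)
s=camera('side')['frame'][:,:,::-1]
k=10
cv2.imwrite('pics/s4.png',cv2.resize(np.ascontiguousarray(s[90:145,265:335]),None,fx=k,fy=k,interpolation=cv2.INTER_CUBIC))
E
```

```text
t 12.9 tcp [0.4616 0.2072 0.2337] sd [0.     0.0001 0.    ] F [ 0.15 -0.16 -2.86] sdF [0.57 0.18 0.74] M [-0.07  0.08  0.03] gap 0.0462 jaw -0.0193
```

View pics/s4.png

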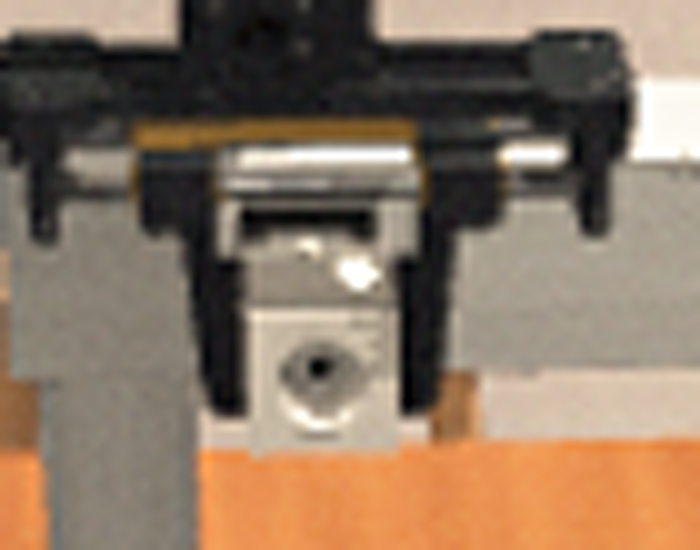

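The shank tip's dark hole shows inside the bore at (320,367), so the sleeve is threaded and no side force is reading. On towards the seal.

Request:
carry_out --motion '[[[-0.015,0,0,0],[-0.03,0,0,0],[-0.045,0,0,0],[-0.06,0,0,0],[-0.075,0,0,0],[-0.09,0,0,0],[-0.105,0,0,0],[-0.12,0,0,0],[-0.12,0,0,0]]]'

```text
time: 13.85
ee_pos: [0.4621, 0.2382, 0.2336]
orientation: [[-0.018, -0.0, 1.0], [-1.0, 0.0, -0.018], [-0.0, -1.0, -0.0]]
ft_force: [0.5, 0.3, -2.7]
finger_gap: 0.0455
```

```bash
python3 - <<'E'
from h import *
p=avg(8)
E
```

```text
t 14.25 tcp [0.462  0.2373 0.2337] sd [0.     0.0002 0.    ] F [-0.57  0.34 -2.46] sdF [0.4  0.45 0.58] M [-0.06  0.22  0.03] gap 0.0458 jaw -0.0191
```

Request:
carry_out --motion '[[[-0.004,0,0,0],[-0.008,0,0,0],[-0.012,0,0,0],[-0.016,0,0,0],[-0.016,0,0,0]]]'

```text
time: 14.75
ee_pos: [0.4621, 0.2416, 0.2337]
orientation: [[-0.019, -0.0, 1.0], [-1.0, 0.0, -0.019], [-0.0, -1.0, -0.0]]
ft_force: [-1.3, -0.1, -1.8]
finger_gap: 0.0457
```

```bash
python3 - <<'E'
from h import *
p=avg(6)
E
```

```text
t 15.05 tcp [0.4621 0.2416 0.2337] sd [0. 0. 0.] F [-0.96  0.18 -2.48] sdF [0.47 0.37 0.28] M [0.03 0.34 0.05] gap 0.0457 jaw -0.0188
```

Request:
carry_out --motion '[[[-0.004,0,-0.002,0],[-0.008,0,-0.003,0],[-0.008,0,-0.003,0],[-0.008,0,-0.003,0]]]'

```text
time: 15.45
ee_pos: [0.462, 0.243, 0.2338]
orientation: [[-0.019, 0.001, 1.0], [-1.0, -0.0, -0.019], [0.0, -1.0, 0.001]]
ft_force: [1.0, -1.3, -2.2]
finger_gap: 0.046
```

```bash
python3 - <<'E'
from h import *
p=avg(6)
E
```

```text
t 15.75 tcp [0.4619 0.2431 0.2338] sd [0.0001 0.     0.    ] F [ 0.71 -2.02 -2.65] sdF [0.56 0.65 0.44] M [-0.47 -0.12 -0.07] gap 0.0456 jaw -0.0192
```

Request:
carry_out --motion '[[[-0.002,0,0.001,0],[-0.004,0,0.001,0],[-0.004,0,0.001,0],[-0.004,0,0.001,0]]]'

```text
time: 16.15
ee_pos: [0.4618, 0.2436, 0.2337]
orientation: [[-0.019, -0.0, 1.0], [-1.0, -0.001, -0.019], [0.001, -1.0, -0.0]]
ft_force: [2.0, -5.8, -0.7]
finger_gap: 0.0455
```

```bash
python3 - <<'E'
from h import *
p=avg(6)
E
```

```text
t 16.45 tcp [0.4618 0.2436 0.2337] sd [0. 0. 0.] F [ 0.76 -5.15 -1.15] sdF [0.51 0.48 0.34] M [-1.08  0.    0.09] gap 0.0455 jaw -0.0195
```

Request:
carry_out --motion '[[[-0.003,0,0,0],[-0.006,0,0,0],[-0.008,0,0,0],[-0.008,0,0,0],[-0.008,0,0,0]]]'

```text
time: 16.95
ee_pos: [0.4618, 0.244, 0.2337]
orientation: [[-0.021, -0.0, 1.0], [-1.0, -0.003, -0.021], [0.003, -1.0, -0.0]]
ft_force: [0.3, -9.2, -1.2]
finger_gap: 0.0458
```

```bash
python3 - <<'E'
from h import *
from bench import *
import cv2
p=avg(6)
s=camera('side')['frame'][:,:,::-1]
k=10
cv2.imwrite('pics/s5.png',cv2.resize(np.ascontiguousarray(s[85:140,265:335]),None,fx=k,fy=k,interpolation=cv2.INTER_CUBIC))
E
```

```text
t 17.25 tcp [0.4618 0.244  0.2337] sd [0. 0. 0.] F [ 0.22 -8.41 -0.33] sdF [0.41 0.19 0.37] M [-1.67 -0.02  0.13] gap 0.0454 jaw -0.0205
```

View pics/s5.png

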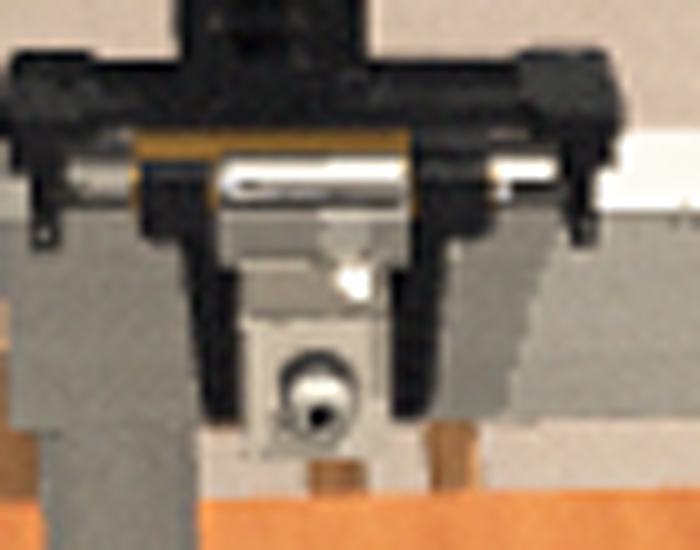

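The shank now stands out of the near end (tip at 320,415), about as far as it should when seated. Fy is -8.4 N, so a little more push.

Request:
carry_out --motion '[[[-0.003,0,0,0],[-0.005,0,0,0],[-0.005,0,0,0],[-0.005,0,0,0]]]'

```text
time: 17.7
ee_pos: [0.4618, 0.2443, 0.2337]
orientation: [[-0.021, -0.001, 1.0], [-1.0, -0.004, -0.021], [0.004, -1.0, -0.001]]
ft_force: [0.6, -10.3, 0.9]
finger_gap: 0.0457
```

```bash
python3 - <<'E'
from h import *
avg(20);avg(20)
E
```

```text
t 18.7 tcp [0.4618 0.2443 0.2337] sd [0. 0. 0.] F [  0.08 -10.61   0.31] sdF [0.42 0.48 0.49] M [-2.07  0.04  0.19] gap 0.0454 jaw -0.0211
t 19.7 tcp [0.4618 0.2443 0.2337] sd [0. 0. 0.] F [  0.26 -10.27   0.11] sdF [0.5  0.41 0.41] M [-2.    0.02  0.16] gap 0.0455 jaw -0.0211
```

Request:
carry_out --motion '[[[-0.002,0,0,0],[-0.003,0,0,0],[-0.003,0,0,0],[-0.003,0,0,0],[-0.003,0,0,0],[-0.003,0,0,0],[-0.003,0,0,0],[-0.003,0,0,0],[-0.003,0,0,0],[-0.003,0,0,0],[-0.003,0,0,0],[-0.003,0,0,0]]]'

```text
time: 20.9
ee_pos: [0.4618, 0.2445, 0.2337]
orientation: [[-0.021, -0.001, 1.0], [-1.0, -0.005, -0.021], [0.005, -1.0, -0.001]]
ft_force: [0.2, -11.4, 0.4]
finger_gap: 0.0459
```

```bash
python3 - <<'E'
from h import *
avg(40);avg(40)
E
```

```text
t 22.9 tcp [0.4618 0.2445 0.2337] sd [0. 0. 0.] F [  0.2  -11.58   0.58] sdF [0.48 0.5  0.5 ] M [-2.26 -0.01  0.22] gap 0.046 jaw -0.0215Traceback (most recent call last):
  File "<stdin>", line 2, in <module>
  File "h.py", line 28, in avg
    camera('side');s=state();P.append(s['ee_pos']);F.append(s['ft_force'])
    ~~~~~~^^^^^^^^
ValueError: 200 camera calls are used up
```

The camera calls are used up, so I'll hold in place with zero rows.

Request:
carry_out --motion '[[[0,0,0,0],[0,0,0,0],[0,0,0,0],[0,0,0,0],[0,0,0,0],[0,0,0,0],[0,0,0,0],[0,0,0,0],[0,0,0,0],[0,0,0,0],[0,0,0,0],[0,0,0,0]]]'

```text
time: 25.9
ee_pos: [0.4618, 0.2445, 0.2337]
orientation: [[-0.021, -0.001, 1.0], [-1.0, -0.005, -0.022], [0.005, -1.0, -0.001]]
ft_force: [-0.3, -10.6, 0.5]
finger_gap: 0.0458
```

Request:
carry_out --motion '[[[0,0,0,0],[0,0,0,0],[0,0,0,0],[0,0,0,0],[0,0,0,0],[0,0,0,0],[0,0,0,0],[0,0,0,0],[0,0,0,0],[0,0,0,0],[0,0,0,0],[0,0,0,0]]]'

```text
time: 27.1
ee_pos: [0.4618, 0.2444, 0.2337]
orientation: [[-0.021, -0.001, 1.0], [-1.0, -0.005, -0.021], [0.005, -1.0, -0.001]]
ft_force: [0.3, -12.2, 0.4]
finger_gap: 0.0457
```

```bash
python3 -c "
from bench import *
s=state();print(s['time'],s['ee_pos'],s['ft_force'],s['finger_gap']);print(close_job())"
```

```text
27.1 [0.46179902 0.24444971 0.23370561] [  0.31346086 -12.23778166   0.37348748] 0.04572858365395009
the job is handed in; nothing more can be done
None
```

I took the small silver sleeve from the mat, slid it over the bare shank up to the seal, and handed the job in still gripping and pushing. The hand-in gave no verdict.

- **Push:** the wrist force read about 10 to 12 N for more than 9 s before hand-in, and the last reading was 12.2 N. This is the force at the wrist; the force on the seal itself can't be read directly. A little of it could be the sleeve rubbing on the shank.
- **Grip and position:** the fingers stood 46 mm apart on the sleeve. The tool was tilted about 0.005 rad, and its heading was within about 0.02 rad of the tower's estimated axis. The last close picture, taken at about 8 N, showed the shank standing out of the sleeve about as far as expected when seated.
- **Weight on the shank:** once the sleeve was pressed on, the wrist no longer felt its weight of about 2.6 N. The sleeve is probably resting lightly on the shank.
- **Checks not done:** I used up all 200 camera calls just before the end, so there is no picture of the final pose. I also didn't take a final picture of the glass, bottle, spanner or ring. The arm's path kept clear of all four, and no unexpected force showed on the way.

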